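# Load a spot plate on the sliding stage of a colour reader

## Task

Clear the brown bottle off the reader's track and stand it on the cork pad in the empty place of the wooden tray, and lay the white spot plate flat in the nest of the sliding stage, pressed down level between the guides, while the stage is still pulled out. Then slide the stage by its orange knob under the reader, gently, until it is fully home against the red end stop, and let go. Do not drop the plate or the bottle, and leave the other things on the bench standing where they are.

Things in the scene. Friction and masses are not known exactly. Their poses are not given: they have to be found in the camera images.
- bench: Fixed colour-reader bench: grey board 120 mm wide (its x), 460 mm long (its y, -200 to +260 mm), top face 12 mm above the table; two steel rails 10 mm wide at x = -45 and +45 mm, tops at 22 mm, 80 mm free between them. Red end stop at y = -171 to -187 mm. Origin: on the table under x = 0, y = 0 of the board; z up.
- reader (a point): Centre of the top of the white reader bridge across the bench (bench x = 0, y = -110 mm): 70 mm long along the bench's y, 140 mm wide in x, underside 85 mm and top 150 mm above the table, open beneath along y. Axes parallel to the bench's.
- stage (a joint): Position of the aluminium stage along the bench, m: 0 = pulled fully out, 0.24 = fully home against the red stop with the nest under the reader. It grows as the stage moves along the bench's -y. Runs with about 1.5 N friction (plus 6 N per m/s), stays where left.
- nest (a point): Centre of the stage's nest floor, 36 mm above the table; axes parallel to the bench's. Spot plate lies here, short side along x; black guides leave 2.5 mm play all round, rise 7 mm straight, then slope out to 14 mm; none within 26 mm of the middle of the long sides (room for fingers). Stage plate: 100 mm wide, from 60 mm ahead (-y) to 115 mm behind. At bench x = 0, y = 130 mm minus travel.
- knob_top (a point): Centre of the top of the stage's upright orange knob, 22 mm diameter, grip 45 mm tall below this point, then a 16 mm post; 95 mm behind the nest's centre (+y), top 99 mm above the table. With the stage home it stands 60 mm clear of the reader bridge's face (axis to face), so pinch it across the track (along x) there.
- spot_plate: White glazed porcelain spot plate with six shallow round wells on top: flat block 60 mm (its x) by 100 mm (its y) by 12 mm, about 160 g, lying flat on the table at any yaw within about 45 degrees. Origin: centre of its underside. May be turned end for end.
- brown_bottle: Brown glass reagent bottle, 50 mm diameter up to 78 mm height, tapering to a 26 mm neck at 92 mm, black stopper 28 mm diameter from 100 to 130 mm height (fixed to the bottle: lift it by this). About 200 g. Stands upright between the rails, between the stage and the reader. Origin: centre of its underside.
- bottle_tray: Fixed shallow wooden tray 75 mm (its x) by 225 mm (its y), walls 30 mm high and 5 mm thick, floor 5 mm thick, three square-ish places in a row along its y, 73 mm apart. Two hold bottles, the third the cork pad. Origin: centre of its underside.
- cork_pad: Thin round cork pad, 54 mm diameter, 4 mm thick, fixed at the centre of the tray's empty place. Origin: centre of its underside, 5 mm above the table; its top is 9 mm above the table.
- clear_bottle: Clear glass reagent bottle, same shape and size as the brown one, already standing in one of the tray's places; leave it there. Origin: centre of its underside.
- green_bottle: Green glass reagent bottle, same shape and size as the brown one, already standing in one of the tray's places; leave it there. Origin: centre of its underside.
- wash_bottle: White plastic wash bottle, 60 mm diameter, 165 mm tall, red cap; bystander. Origin: centre of its underside.
- dish: Blue ceramic evaporating dish, 90 mm diameter, 35 mm high; bystander near the spot plate. Origin: centre of its underside.
- tape_holder: Red tape dispenser with a yellow roll, 60 x 110 mm, 70 mm high; bystander. Origin: centre of its underside.

How it is judged:
On the way:
1. with the stage still pulled out (less than 80 mm travelled), the brown bottle stands on the cork pad and the spot plate lies level in the nest, both let go (horizontal distance between spot_plate and nest below 0.006 m and z of spot_plate in the frame of nest between -0.003 and 0.0025 m and angle between spot_plate's own z axis and vertical below 0.04 rad and angle between the y axis of spot_plate and the y axis of nest, either way round below 0.12 rad and horizontal distance between brown_bottle and cork_pad below 0.014 m and z of brown_bottle in the frame of cork_pad below 0.008 m and angle between brown_bottle's own z axis and vertical below 0.06 rad and contact force between the fingers and spot_plate below 0.3 N and contact force between the fingers and brown_bottle below 0.3 N and value of joint stage below 0.08 m), for 0.2 s.
At the end, for the whole second after the job is handed in: Stage within 4 mm of its stop; plate level in the nest (centre within 6 mm, underside at most 2.5 mm above its floor, tilt under 0.04, turned under 0.12 rad); brown bottle upright on the cork pad (centre within 14 mm, at most 4 mm above its top, tilt under 0.06 rad); both at rest (horizontal distance between spot_plate and nest below 0.006 m and z of spot_plate in the frame of nest between -0.003 and 0.0025 m and angle between spot_plate's own z axis and vertical below 0.04 rad and angle between the y axis of spot_plate and the y axis of nest, either way round below 0.12 rad and horizontal distance between brown_bottle and cork_pad below 0.014 m and z of brown_bottle in the frame of cork_pad below 0.008 m and angle between brown_bottle's own z axis and vertical below 0.06 rad and value of joint stage above 0.236 m and linear speed of each of spot_plate, brown_bottle below 0.02 m/s); the robot touches nothing.
It fails at once if the brown bottle tipped over (more than 0.5 rad) (angle between brown_bottle's own z axis and vertical above 0.5 rad).
It fails at once if the stage slammed (faster than 0.3 m/s) (velocity of joint stage above 0.3 m/s or velocity of joint stage below -0.3 m/s).
It fails at once if the spot plate dropped (falling free faster than 0.6 m/s) (contact force between spot_plate and anything else below 0.02 N and linear speed of spot_plate above 0.6 m/s).
It fails at once if the brown bottle dropped (falling free faster than 0.6 m/s) (contact force between brown_bottle and anything else below 0.02 N and linear speed of brown_bottle above 0.6 m/s).
It fails at once if another bottle, the dish, or tape holder moved more than 30 mm or tipped over (distance of any of clear_bottle, green_bottle, wash_bottle, dish, tape_holder from where it was at the start of the episode above 0.03 m or angle between any of clear_bottle, green_bottle, wash_bottle, dish, tape_holder's own z axis and vertical above 0.35 rad).
It also fails if it takes over 72 s, if anything falls off the work surface, if the arm or the gripper's body presses on something with over 40 N, if the wrist force passes 120 N, or if a joint passes its speed limit or range.

## Robot

A 6-joint arm with a two-finger parallel gripper is mounted at the origin on the work surface. World frame = base frame: x ahead of the robot, y to its left, z up, the work surface at z = 0. Lengths are in m, angles in rad, forces in N, time in s.
With the tool pointing down it reaches from about 0.35 to 0.975 m from the base axis. Payload 4.9 kg.
Tool frame: the origin (TCP) lies at the very end of the fingers, on their centre line; the grasp point (between the pads) lies 19 mm behind it; z points along the fingers, y is the line along which they close (so a half turn about z gives the same grasp; the last joint's range is limited). The gripper opens to 85 mm and grips with 20 to 120 N. Pads are 22 mm wide; open, the fingers measure 114 mm over their backs; the gripper's body (76 mm by 85 mm) begins 54 mm behind the grasp point. The pads swing forward as they close: fully open they stand 13 mm farther back than shut.
Start: joints at [-1.228, 0.053, 1.613, -0, 1.476, -0.119], TCP at [0.278, -0.56, 0.231] pointing down, gripper open.
Joint ranges: [-3.01, 3.01], [-1.01, 2.22], [0.06, 2.58], [-1.02, 4.17], [0.09, 2.62], [-3.14, 3.14]. Speed limits (rad/s): [2.57, 2.57, 3.14, 3.14, 3.14, 3.14].

## Interface

Orientations are given as a rotation vector (axis times angle).
In Python, from station import ctrl, imaging gives the robot as it stands.
- The arm moves only by the tool play_rows, never from a script. Its argument "series" is a list of rows, each a list of 3 entries, a list of its own where there are three numbers: the opening, from 0 (shut) to 1 (fully open), then the shift along the tool's x, y, z each as a share of 0.05 m, from -1 to 1, then the turn, a rotation vector about the tool's x, y, z each as a share of 8 degrees, from -1 to 1. In form: [[grip, [dx, dy, dz], [ax, ay, az]], ...]. A call has 1 to 8 rows; each row shifts and turns the commanded pose from where the row before left it, along the tool's axes as they then stand; what a row does not reach is not made up. A row lasts 1/8 s, in which the tool goes at most 62.5 mm and 10.7 degrees, less where a joint would pass 70% of its speed; a pose out of reach is approached as far as the arm can. A call with a number of a shift or a turn outside -1 to 1 is refused whole. A call with a gripper value outside its range is refused whole. The fingers move at their own pace and stop on an object; "force" is the grip in N (left out, the last holds). Time passes only in rows, so rows that do not move let the fingers close. It gives the time, the measured TCP pose, the force, the opening and the grip force at its end, in the units of the state.
- ctrl.get_obs(): the state, without advancing time (a new reading comes with each control period).
- imaging.get_image(name): name is "side" or "top"; returns a dict with "color" (480x640x3 uint8, blue, green, red), "fx", "fy", "cx", "cy" (pixels), "extrinsics" (4x4, takes a point from world to camera coordinates). Camera axes: x right, y down, z forward; pixel columns grow to the right and rows downward; lengths in m; the calibration is good to about 2 mm. A picture is of the moment at which its call begins. There is no depth.
- ctrl.finish_job(): hands the job in; it is judged then, once.
The state is a dict: "t": time; "q": joint angles; "dq": joint speeds; "effort": joint torques, N m; "tool_pos": TCP position; "tool_rot": TCP orientation; "contact_force": force on the tool from outside, world axes, zero at the start; "wrist_torque": the same for the moment, N m; "opening": finger opening in m; "grip_force": force on a finger pad.
Only numpy, scipy, OpenCV 4.12 (cv2) and the standard library are available. Lean on these libraries where they do the work, as an engineer would, in place of code of your own. Each camera call takes 0.05 s, during which the arm holds its last target. There are 200 camera calls.

## Working session

There is one attempt and no reset: what is moved stays moved. The work goes in short steps, Python scripts to look and compute and a tool call to move; the robot and the scene stay as the last step left them, time stands still between calls to the robot, and variables do not carry over. Pictures are saved under pics/ and viewed, at most 10 in all, crops included, and the job is handed in when it is done.

Besides the shell and the picture viewer there is one more tool, called after "Call:" by a JSON object that holds its "method" and its "body". play_rows: Moves the arm, as the interface text tells. Shift numbers are shares of 0.05 m and turn numbers shares of 8 degrees, none past 1 either way. Its arguments: {"type":"object","properties":{"series":{"type":"array"},"force":{"type":"number"}},"required":["series"]}

```bash
mkdir -p pics; ls
python3 - <<'E'
from station import ctrl, imaging
import cv2,numpy as np
np.set_printoptions(precision=4,suppress=True)
for n in ("top","side"):
    d=imaging.get_image(n); cv2.imwrite(f"pics/{n}0.png",d["color"]); print(n,d["fx"],d["fy"],d["cx"],d["cy"]); print(d["extrinsics"])
print(ctrl.get_obs())
E
```

```text
pics
top 476.05767929079246 476.05767929079246 323.62066722590595 237.96177661762366
[[ 0.0148 -0.9998  0.0098 -0.0151]
 [-0.9968 -0.0155 -0.0785  0.5392]
 [ 0.0787 -0.0086 -0.9969  1.1088]
 [ 0.      0.      0.      1.    ]]
side 546.3025374116892 546.3025374116892 321.4986471507327 238.26755570740602
[[-0.7808 -0.6248 -0.0097  0.4091]
 [-0.3063  0.3963 -0.8655  0.2776]
 [ 0.5446 -0.6728 -0.5008  1.1086]
 [ 0.      0.      0.      1.    ]]
{'t': 0.1, 'q': array([-1.228 ,  0.0533,  1.6141, -0.    ,  1.476 , -0.119 ]), 'dq': array([ 0.0002, -0.0008, -0.0029, -0.0004, -0.0001, -0.001 ]), 'effort': array([ -0.0001, -39.4907, -37.1362,  -0.0001,   0.004 ,  -0.    ]), 'tool_pos': array([ 0.2783, -0.559 ,  0.2302]), 'tool_rot': array([-3.0564, -0.7186,  0.0004]), 'contact_force': array([-0.2006, -0.9577, -0.2231]), 'wrist_torque': array([0.0182, 0.0252, 0.0499]), 'grip_force': 0.0, 'opening': 0.08556887395692866}
```

View pics/top0.png

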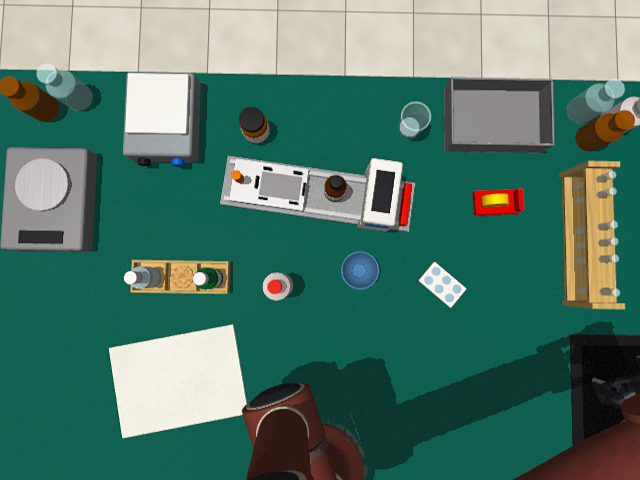

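View pics/side0.png

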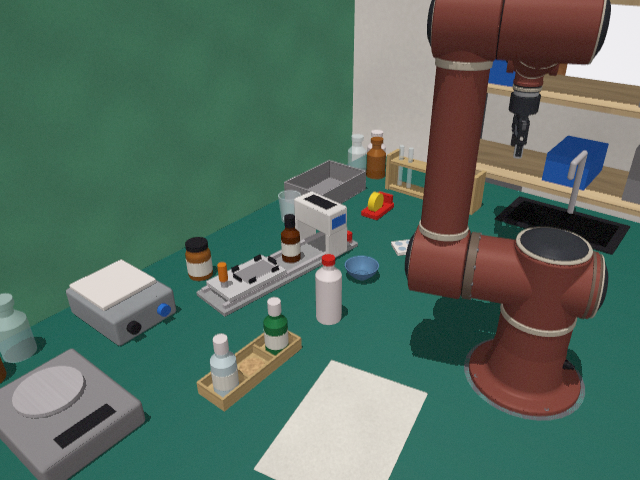

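```bash
cat > h.py <<'E'
import numpy as np,cv2
from station import ctrl,imaging
np.set_printoptions(precision=4,suppress=True)
def ray(d,uv,z):
    E=d["extrinsics"];R,t=E[:3,:3],E[:3,3];c=-R.T@t
    v=R.T@np.array([(uv[0]-d["cx"])/d["fx"],(uv[1]-d["cy"])/d["fy"],1.])
    return c+v*(z-c[2])/v[2]
def proj(d,p):
    q=d["extrinsics"][:3,:3]@np.asarray(p)+d["extrinsics"][:3,3]
    return np.array([d["fx"]*q[0]/q[2]+d["cx"],d["fy"]*q[1]/q[2]+d["cy"]])
def blobs(mask,amin=20):
    n,l,s,c=cv2.connectedComponentsWithStats(mask.astype(np.uint8))
    return [(s[i],c[i],(l==i)) for i in range(1,n) if s[i][4]>=amin]
E
python3 - <<'E'
from h import *
a=cv2.imread("pics/top0.png")
up=lambda x0,y0,x1,y1:cv2.resize(a[y0:y1,x0:x1],None,fx=4,fy=4,interpolation=cv2.INTER_CUBIC)
o=np.zeros((600,800,3),np.uint8)
o[:340,:780]=up(220,150,415,235); o[350:530,:440]=up(125,255,235,300); o[350:590,460:720]=up(410,255,475,315)
cv2.imwrite("pics/comp.png",o)
d=imaging.get_image("top");hsv=cv2.cvtColor(d["color"],cv2.COLOR_BGR2HSV)
m=(hsv[...,1]<120)&(hsv[...,2]>140)  # plate
z=np.zeros(m.shape,bool); z[255:315,410:475]=1
for s,c,l in blobs((hsv[...,0]<50)&z|((hsv[...,2]>130)&z),100):
    cnt=max(cv2.findContours(l.astype(np.uint8),0,2)[0],key=cv2.contourArea)
    b=cv2.boxPoints(cv2.minAreaRect(cnt)); W=np.array([ray(d,p,.012) for p in b]); print("plate",s[4],b.tolist());print(W[:,:2],W.mean(0), np.linalg.norm(W-np.roll(W,1,0),axis=1))
E
```

```text
plate 1095 [[417.41162109375, 280.1361389160156], [433.85247802734375, 260.6126403808594], [466.74066162109375, 288.3079528808594], [450.2998046875, 307.8314514160156]]
[[ 0.4429 -0.2318]
 [ 0.4899 -0.2712]
 [ 0.4252 -0.3495]
 [ 0.3786 -0.31  ]] [ 0.4342 -0.2906  0.012 ] [0.1012 0.0614 0.1015 0.0611]
```

View pics/comp.png

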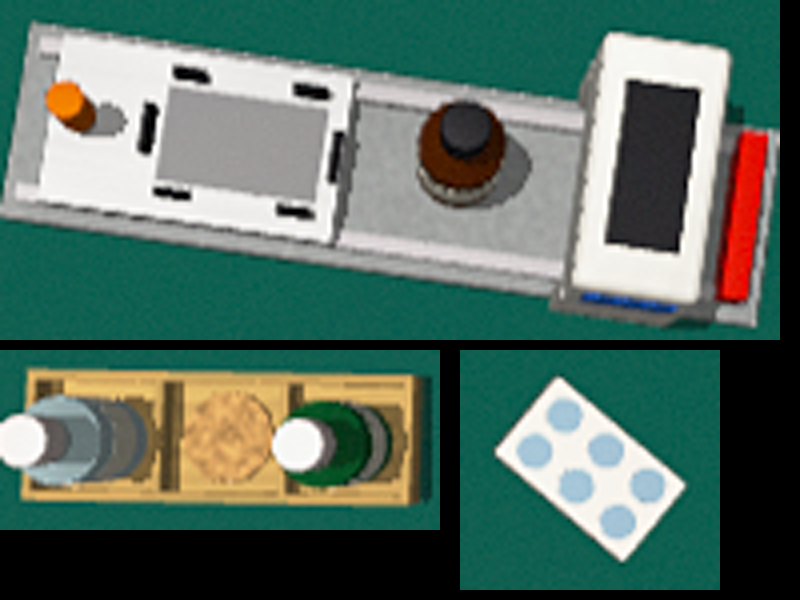

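Run:
```python
from h import *
d=imaging.get_image("top");s=imaging.get_image("side")
f=lambda x,y:(220+(x-.0)/4-.375,150+y/4-.375)
C=np.array([ray(d,f(*p),.012)[:2] for p in [(35,24),(3,215),(757,326),(778,130)]])
print(C); print("board lens",np.linalg.norm(C-np.roll(C,-1,0),axis=1), "centre",C.mean(0))
yv=(C[0]+C[1]-C[2]-C[3]);yv/=np.linalg.norm(yv);print("ydir",yv,"yaw deg",np.degrees(np.arctan2(-yv[0],yv[1])))
o=C.mean(0)-.03*yv; print("bench org",o,"nest",o+.13*yv,"knob",o+.225*yv,"reader",o-.11*yv)
N=np.array([ray(d,f(*p),.036)[:2] for p in [(170,86),(328,107),(316,201),(158,183)]]);print("nestfloor",N.mean(0), np.linalg.norm(N-np.roll(N,-1,0),axis=1))
n=N[0]+N[3]-N[1]-N[2];print("nest yaw",np.degrees(np.arctan2(-n[0],n[1])))
hsv=cv2.cvtColor(d["color"],cv2.COLOR_BGR2HSV)
# stopper
roi=np.zeros(hsv.shape[:2],bool);roi[172:195,325:350]=1
for st,c,l in blobs((hsv[...,2]<58)&(hsv[...,1]<110)&roi,30): print("stopper",st,c,ray(d,c,.142))
roi[:]=0;roi[262:294,168:198]=1
print(hsv[276,182],hsv[263,182],hsv[276,172],hsv[290,182])
for st,c,l in blobs((abs(hsv[...,0].astype(int)-hsv[276,182,0])<6)&(hsv[...,2]>170)&roi,30): print("cork",st,c)
g=lambda x,y:(125+x/4-.375,255+(y-350)/4-.375)
print("cork eye",ray(d,g(228,436),.009))
T=np.array([ray(d,g(*p),.03)[:2] for p in [(29,370),(417,375),(409,506),(22,500)]]);print("tray",T.mean(0),np.linalg.norm(T-np.roll(T,-1,0),axis=1));n=T[0]+T[3]-T[1]-T[2];print("tray yaw",np.degrees(np.arctan2(-n[0],n[1])))
hs=cv2.cvtColor(s["color"],cv2.COLOR_BGR2HSV)
for st,c,l in blobs((hs[...,0]<18)&(hs[...,1]>200)&(hs[...,2]>150),30): print("side orange",st,c)
k=(o+.225*yv); print("pred knob top side",proj(s,[*k,.099]),"bot",proj(s,[*k,.054]),"top",proj(d,[*k,.099]),f(63,103))
for st,c,l in blobs((hs[...,2]<60)&(hs[...,1]<120),30):
    if 270<c[0]<310 and 200<c[1]<240: print("side stopper",st,c)
b=ray(d,f(465,130),.142);print("brown",b,proj(s,[b[0],b[1],.127]))
for n_,uv,z in [("wash",(275,287),.165),("dish",(360,270),.035),("tape",(498,201),.04)]: print(n_,ray(d,uv,z))
print(cv2.Rodrigues(ctrl.get_obs()["tool_rot"])[0])
```

```text
[[ 0.7365  0.2266]
 [ 0.6196  0.2422]
 [ 0.5598 -0.2114]
 [ 0.6791 -0.224 ]]
board lens [0.118  0.4575 0.12   0.4542] centre [0.6487 0.0083]
ydir [0.1286 0.9917] yaw deg -7.388237494346769
bench org [ 0.6449 -0.0214] nest [0.6616 0.1075] knob [0.6738 0.2017] reader [ 0.6307 -0.1305]
nestfloor [0.6605 0.0971] [0.0943 0.0566 0.0937 0.0583]
nest yaw -6.166507673017688
stopper [330 176  13  13 123] [336.2033 181.5935] [ 0.6513 -0.031   0.142 ]
[ 16 142 213] [ 19 140 206] [ 16 143 208] [ 18 140 190]
cork [168 262  30  31 763] [182.5544 276.886 ]
cork eye [0.4441 0.3292 0.009 ]
tray [0.4432 0.3281] [0.2264 0.0763 0.2246 0.0756]
tray yaw 0.035127533165329135
side orange [362 192  31  25 237] [379.0506 206.7468]
side orange [322 255  13  10  87] [327.5977 258.6782]
side orange [218 263   8  18 103] [221.0388 270.8058]
pred knob top side [218.1992 265.968 ] bot [220.1548 281.6999] top [231.2805 173.6718] (235.375, 175.375)
side stopper [285 214  10  14 126] [289.373  220.7143]
brown [ 0.6501 -0.0303  0.142 ] [290.4135 221.5249]
wash [0.4256 0.0926 0.165 ]
dish [ 0.4646 -0.0928  0.035 ]
tape [ 0.6317 -0.4165  0.04  ]
[[ 0.8952  0.4456 -0.0003]
 [ 0.4456 -0.8952  0.0009]
 [ 0.0001 -0.001  -1.    ]]
```

```bash
cat > go.py <<'E'
import sys
from h import *
def plan(x,y,z,yaw=None):
    o=ctrl.get_obs();R=cv2.Rodrigues(o["tool_rot"])[0];yy=np.degrees(np.arctan2(R[1,1],R[0,1]))
    t=0 if yaw is None else -((yaw-yy+90)%180-90)
    R2=R@cv2.Rodrigues(np.array([0,0,np.radians(t)]))[0]
    print("yaw",round(yy,1),"tilt",R[:2,2],"turn",round(t/8,2),"shift(after turn)",R2.T@(np.array([x,y,z])-o["tool_pos"])/.05,"tool",o["tool_pos"],"t",round(o["t"],2),"q6",o["q"][5].round(2))
if __name__=="__main__": plan(*map(float,sys.argv[1:]))
E
python3 go.py .4342 -.2906 .06 -39.8
```

```text
yaw -63.5 tilt [-0.0003  0.0009] turn -2.97 shift(after turn) [ 6.1212 -1.0418  3.418 ] tool [ 0.2784 -0.5592  0.2307] t 0.25 q6 -0.12
```

Call:
{"method": "play_rows", "body": {"series": [[1,[0,0,0],[0,0,-0.99]],[1,[0,0,0],[0,0,-0.99]],[1,[0,0,0],[0,0,-0.99]],[1,[0.8,-0.13,0],[0,0,0]],[1,[0.8,-0.13,0.1],[0,0,0]],[1,[0.8,-0.13,0.4],[0,0,0]],[1,[0.8,-0.13,0.4],[0,0,0]],[1,[0.8,-0.13,0.4],[0,0,0]]], "force": 50}}

```text
t: 1.25
tool_pos: [0.382, -0.3838, 0.1657]
tool_rot: [2.845, 1.333, 0.0]
contact_force: [0.1, 0.3, 0.2]
opening: 0.0851
grip_force: 0.0
```

Call:
{"method": "play_rows", "body": {"series": [[1,[0.8,-0.13,0.4],[0,0,0]],[1,[0.8,-0.13,0.4],[0,0,0]],[1,[0.52,-0.13,0.4],[0,0,0]],[1,[0,0,0.4],[0,0,0]],[1,[0,0,0],[0,0,0]],[1,[0,0,0],[0,0,0]]]}}

```text
t: 2.0
tool_pos: [0.4346, -0.2916, 0.0871]
tool_rot: [2.844, 1.332, 0.001]
contact_force: [0.2, -0.3, 0.5]
opening: 0.0851
grip_force: 0.0
```

```bash
python3 go.py .4342 -.2906 -.003 -39.8
```

```text
yaw -39.8 tilt [ 0.0007 -0.0007] turn -0.0 shift(after turn) [ 0.0117 -0.0207  1.802 ] tool [ 0.4346 -0.2916  0.0871] t 2.0 q6 -0.04
```

Call:
{"method": "play_rows", "body": {"series": [[1,[0,0,0.4],[0,0,0]],[1,[0,0,0.4],[0,0,0]],[1,[0,0,0.4],[0,0,0]],[1,[0,0,0.3],[0,0,0]],[1,[0,0,0.1],[0,0,0]],[1,[0,0,0.1],[0,0,0]],[1,[0,0,0.06],[0,0,0]],[1,[0,0,0],[0,0,0]]]}}

```text
t: 3.0
tool_pos: [0.4344, -0.2911, -0.0015]
tool_rot: [2.845, 1.333, 0.0]
contact_force: [0.1, 0.2, -0.1]
opening: 0.0856
grip_force: 0.0
```

Call:
{"method": "play_rows", "body": {"series": [[0.6,[0,0,0],[0,0,0]],[0.4,[0,0,0],[0,0,0]],[0.4,[0,0,0],[0,0,0]],[0.4,[0,0,0],[0,0,0]],[0.4,[0,0,0],[0,0,0]],[0.4,[0,0,0],[0,0,0]]]}}

```text
t: 3.75
tool_pos: [0.4349, -0.2916, -0.0008]
tool_rot: [2.843, 1.333, 0.001]
contact_force: [0.1, -1.1, 5.1]
opening: 0.0585
grip_force: 54.6
```

Call:
{"method": "play_rows", "body": {"series": [[0.4,[0,0,-0.1],[0,0,0]],[0.4,[0,0,-0.3],[0,0,0]],[0.4,[0,0,-0.6],[0,0,0]],[0.4,[0,0,-0.8],[0,0,0]],[0.4,[0,0,-0.8],[0,0,0]],[0.4,[0,0,-0.8],[0,0,0]],[0.4,[0,0,-0.6],[0,0,0]],[0.4,[0,0,0],[0,0,0]]]}}

```text
t: 4.75
tool_pos: [0.4355, -0.2921, 0.2019]
tool_rot: [2.839, 1.331, 0.004]
contact_force: [-0.6, 0.3, -1.7]
opening: 0.0584
grip_force: 54.0
```

Run:
```python
from h import *
from go import plan
d=imaging.get_image("top");s=imaging.get_image("side")
o=ctrl.get_obs();print(o["opening"],o["grip_force"])
p=proj(s,o["tool_pos"]).astype(int);q=proj(d,o["tool_pos"]).astype(int)
def crop(a,p):
    y=np.clip(p[1]-75,0,330);x=np.clip(p[0]-100,0,440);return cv2.resize(a[y:y+150,x:x+200],None,fx=2,fy=2)
print(p,q);cv2.imwrite("pics/lift.png",np.hstack([crop(s["color"],p),crop(d["color"],q)]))
plan(.6605,.0971,.2,-7.0)
```

```text
0.05835827531467294 54.049771428108215
[416 184] [466 286]
yaw -39.8 tilt [-0.0008  0.0007] turn -4.1 shift(after turn) [ 8.2497  3.5543 -0.0494] tool [ 0.4338 -0.2907  0.1974] t 4.85 q6 -0.04
```

View pics/lift.png

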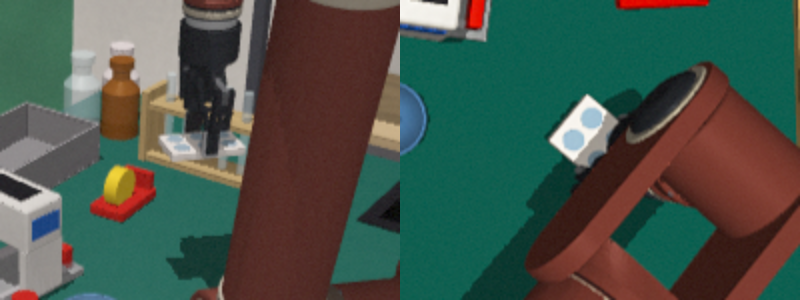

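Call:
{"method": "play_rows", "body": {"series": [[0.4,[0,0,-0.1],[0,0,-0.82]],[0.4,[0,0,-0.1],[0,0,-0.82]],[0.4,[0,0,0],[0,0,-0.82]],[0.4,[0,0,0],[0,0,-0.82]],[0.4,[0,0,0],[0,0,-0.82]],[0.4,[0.4,0.15,0],[0,0,0]],[0.4,[0.7,0.3,0],[0,0,0]],[0.4,[0.7,0.3,0],[0,0,0]]]}}

```text
t: 5.85
tool_pos: [0.4816, -0.2048, 0.2053]
tool_rot: [-2.35, -2.078, 0.002]
contact_force: [0.3, 0.3, -1.6]
opening: 0.0583
grip_force: 54.0
```

Call:
{"method": "play_rows", "body": {"series": [[0.4,[0.7,0.3,0],[0,0,0]],[0.4,[0.7,0.3,0],[0,0,0]],[0.4,[0.7,0.3,0],[0,0,0]],[0.4,[0.7,0.3,0],[0,0,0]],[0.4,[0.7,0.3,0],[0,0,0]],[0.4,[0.7,0.3,0],[0,0,0]],[0.4,[0.7,0.3,0],[0,0,0]],[0.4,[0.7,0.3,0],[0,0,0]]]}}

```text
t: 6.85
tool_pos: [0.6347, 0.0582, 0.2049]
tool_rot: [-2.35, -2.08, 0.006]
contact_force: [0.7, -0.5, -1.9]
opening: 0.0582
grip_force: 54.0
```

Call:
{"method": "play_rows", "body": {"series": [[0.4,[0.55,0.25,0.3],[0,0,0]],[0.4,[0.3,0.15,0.3],[0,0,0]],[0.4,[0,0,0],[0,0,0]],[0.4,[0,0,0],[0,0,0]]]}}

```text
t: 7.35
tool_pos: [0.6601, 0.096, 0.1776]
tool_rot: [-2.353, -2.081, 0.002]
contact_force: [0.6, -0.1, -0.9]
opening: 0.0584
grip_force: 54.0
```

```bash
python3 go.py .6605 .0971 .1 -7.0
```

```text
yaw -7.0 tilt [-0.0015 -0.0005] turn -0.0 shift(after turn) [0.0248 0.008  1.5516] tool [0.6601 0.096  0.1776] t 7.35 q6 0.16
```

Call:
{"method": "play_rows", "body": {"series": [[0.4,[0.01,0,0.4],[0,0,0]],[0.4,[0.01,0,0.6],[0,0,0]],[0.4,[0,0,0.6],[0,0,0]],[0.4,[0,0,0.5],[0,0,0]],[0.4,[0,0,0.25],[0,0,0]],[0.4,[0,0,0.06],[0,0,0]],[0.4,[0,0,0],[0,0,0]]]}}

```text
t: 8.22
tool_pos: [0.6613, 0.0976, 0.0587]
tool_rot: [2.352, 2.081, 0.002]
contact_force: [0.2, -0.2, -1.3]
opening: 0.0583
grip_force: 54.0
```

Run:
```python
from h import *
from go import plan
d=imaging.get_image("top");s=imaging.get_image("side")
plan(.6605,.0971,.035,-7.0)
a=cv2.resize(s["color"][200:320,190:330],None,fx=4,fy=4,interpolation=cv2.INTER_CUBIC)
b=cv2.resize(d["color"][150:220,220:300],None,fx=3,fy=3,interpolation=cv2.INTER_CUBIC)
o=np.zeros((480,800,3),np.uint8);o[:,:560]=a;o[:210,560:800]=b
cv2.imwrite("pics/near.png",o)
```

```text
yaw -7.0 tilt [0.0025 0.0001] turn 0.0 shift(after turn) [-0.0165 -0.0245  0.4871] tool [0.6618 0.0978 0.0594] t 8.32 q6 0.16
```

View pics/near.png

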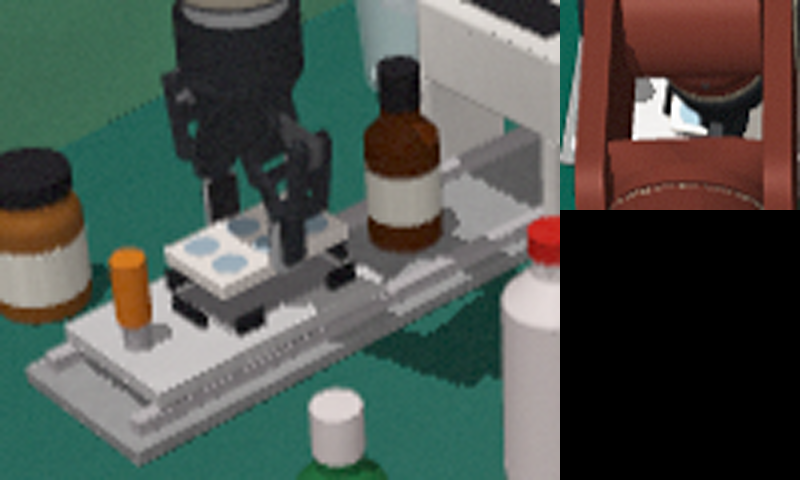

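Run:
```python
from h import *
s=imaging.get_image("side");yv=np.array([.122,.9925])
hs=cv2.cvtColor(s["color"],cv2.COLOR_BGR2HSV)
for st,c,l in blobs((hs[...,0]<18)&(hs[...,1]>180)&(hs[...,2]>110)):
    if c[0]<240 and c[1]>240: print(st,c); k=ray(s,[st[0]+st[2]/2-.5,st[1]+st[3]/2-.5],.0765)[:2];print("knob",k,"nest",k-.095*yv)
# silhouette extents of predicted knob for comparison
for y in (.0971,):
    k=np.array([.6605,y])+.095*yv;print(proj(s,[*k,.0765]))
# plate label corners, predicted vs seen (seen: left (165,252), front(222,292), right(348,232) crop)
o=ctrl.get_obs()["tool_pos"];xv=np.array([yv[1],-yv[0]])
for a,b,n in [(.03,.05,"far-left"),(-.03,.05,"front"),(-.03,-.05,"right")]:
    print(n,(proj(s,[*(o[:2]+a*xv+b*yv),o[2]+.013])-[190,200])*4)
```

```text
[186 251  22  12 130] [195.3692 255.7385]
knob [0.7779 0.1834] nest [0.7664 0.0891]
[217 263  11  19 154] [222.2078 271.7013]
knob [0.6746 0.192 ] nest [0.663  0.0977]
[222.9131 272.2516]
far-left [161.5617 247.0589]
front [220.7249 284.7658]
right [347.4455 222.5931]
```

Call:
{"method": "play_rows", "body": {"series": [[0.4,[0,0,0.1],[0,0,0]],[0.4,[0,0,0.1],[0,0,0]],[0.4,[0,0,0.08],[0,0,0]],[0.4,[0,0,0.06],[0,0,0]],[0.4,[0,0,0],[0,0,0]]]}}

```text
t: 9.0
tool_pos: [0.6604, 0.0977, 0.0403]
tool_rot: [-2.352, -2.082, 0.001]
contact_force: [-0.2, 0.2, -1.9]
opening: 0.058
grip_force: 54.1
```

Call:
{"method": "play_rows", "body": {"series": [[0.4,[0,0,0.04],[0,0,0]],[0.4,[0,0,0.04],[0,0,0]],[0.4,[0,0,0],[0,0,0]]]}}

```text
t: 9.38
tool_pos: [0.6606, 0.0978, 0.0366]
tool_rot: [-2.352, -2.082, 0.0]
contact_force: [-1.0, -1.2, -0.7]
opening: 0.0581
grip_force: 54.1
```

Call:
{"method": "play_rows", "body": {"series": [[0.4,[0,0,0.03],[0,0,0]],[0.4,[0,0,0.02],[0,0,0]],[0.4,[0,0,0],[0,0,0]]]}}

```text
t: 9.75
tool_pos: [0.6609, 0.0978, 0.0353]
tool_rot: [2.352, 2.082, 0.0]
contact_force: [-2.5, -1.3, 5.1]
opening: 0.0584
grip_force: 54.7
```

Call:
{"method": "play_rows", "body": {"series": [[0.4,[0,0,0.01],[0,0,0]],[0.4,[0,0,0],[0,0,0]],[0.75,[0,0,0],[0,0,0]],[0.8,[0,0,0],[0,0,0]],[0.8,[0,0,0],[0,0,0]],[0.8,[0,0,-0.2],[0,0,0]],[0.8,[0,0,-0.5],[0,0,0]],[0.8,[0,0,-0.5],[0,0,0]]]}}

```text
t: 10.75
tool_pos: [0.6608, 0.0978, 0.095]
tool_rot: [2.352, 2.082, 0.0]
contact_force: [-0.6, 0.3, -0.8]
opening: 0.0686
grip_force: 0.0
```

Call:
{"method": "play_rows", "body": {"series": [[0.8,[0,0,-0.8],[0,0,0]],[0.8,[0,0,-1],[0,0,0]],[0.8,[0,0,-1],[0,0,0]],[0.8,[-0.5,0,-0.6],[0,0,0]],[0.8,[-1,0,0],[0,0,0]],[0.8,[-0.9,0,0],[0,0,0]],[0.8,[0,0,0],[0,0,0]]]}}

```text
t: 11.62
tool_pos: [0.646, -0.024, 0.2647]
tool_rot: [2.356, 2.077, 0.001]
contact_force: [0.1, 0.6, -0.2]
opening: 0.0679
grip_force: 0.0
```

Run:
```python
from h import *
from go import plan
d=imaging.get_image("top");s=imaging.get_image("side")
plan(.651,-.0305,.125)
a=cv2.resize(s["color"][200:320,190:330],None,fx=4,fy=4,interpolation=cv2.INTER_CUBIC)
b=cv2.resize(d["color"][150:220,220:300],None,fx=3,fy=3,interpolation=cv2.INTER_CUBIC)
o=np.zeros((480,800,3),np.uint8);o[:,:560]=a;o[:210,560:800]=b
cv2.imwrite("pics/placed.png",o)
```

```text
yaw -7.0 tilt [0.0007 0.0004] turn 0.0 shift(after turn) [-0.1692  0.116   2.7874] tool [ 0.6462 -0.0215  0.2644] t 11.72 q6 -0.03
```

View pics/placed.png

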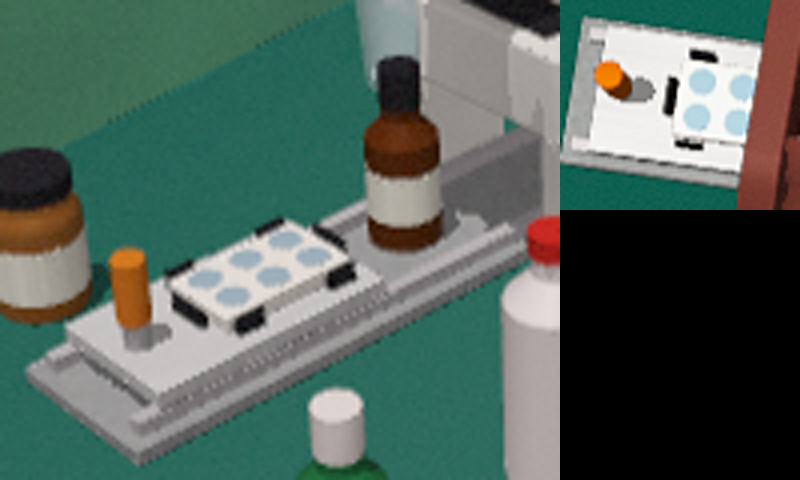

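Call:
{"method": "play_rows", "body": {"series": [[0.8,[-0.17,0.12,0.4],[0,0,0]],[0.8,[0,0,0.6],[0,0,0]],[0.8,[0,0,0.6],[0,0,0]],[0.8,[0,0,0.5],[0,0,0]],[0.8,[0,0,0.5],[0,0,0]],[0.8,[0,0,0.4],[0,0,0]],[0.8,[0,0,0.13],[0,0,0]],[0.8,[0,0,0],[0,0,0]]], "force": 30}}

```text
t: 12.72
tool_pos: [0.651, -0.0303, 0.1069]
tool_rot: [-2.352, -2.082, 0.001]
contact_force: [0.3, -1.1, 0.4]
opening: 0.0684
grip_force: 0.0
```

```bash
python3 go.py .651 -.0305 .107
```

```text
yaw -7.0 tilt [-0.0006  0.0001] turn 0.0 shift(after turn) [-0.0036 -0.0003 -0.0026] tool [ 0.651  -0.0303  0.1069] t 12.72 q6 -0.04
```

Close in small steps and lift.

Call:
{"method": "play_rows", "body": {"series": [[0.6,[0,0,0],[0,0,0]],[0.45,[0,0,0],[0,0,0]],[0.38,[0,0,0],[0,0,0]],[0.3,[0,0,0],[0,0,0]],[0.15,[0,0,0],[0,0,0]],[0.1,[0,0,0],[0,0,0]],[0.1,[0,0,0],[0,0,0]],[0.1,[0,0,0],[0,0,0]]]}}

```text
t: 13.72
tool_pos: [0.6517, -0.0306, 0.108]
tool_rot: [2.352, 2.081, 0.002]
contact_force: [1.9, -0.4, 4.1]
opening: 0.0272
grip_force: 30.2
```

Call:
{"method": "play_rows", "body": {"series": [[0.1,[0,0,-0.05],[0,0,0]],[0.1,[0,0,-0.3],[0,0,0]],[0.1,[0,0,-0.6],[0,0,0]],[0.1,[0,0,-0.8],[0,0,0]],[0.1,[0,0,-0.8],[0,0,0]],[0.1,[0,0,-0.4],[0,0,0]],[0.1,[0,0,0],[0,0,0]]], "force": 45}}

```text
t: 14.6
tool_pos: [0.6517, -0.0306, 0.2565]
tool_rot: [2.351, 2.081, 0.003]
contact_force: [0.5, 0.0, -2.6]
opening: 0.0269
grip_force: 44.7
```

```bash
python3 go.py .4438 .3285 .26 -0.5
```

```text
yaw -7.0 tilt [ 0.0027 -0.0004] turn -0.81 shift(after turn) [ 7.1449 -4.2194 -0.0838] tool [ 0.6517 -0.0306  0.2565] t 14.6 q6 -0.04
```

Call:
{"method": "play_rows", "body": {"series": [[0.1,[0,0,-0.1],[0,0,-0.81]],[0.1,[0.3,-0.2,0],[0,0,0]],[0.1,[0.6,-0.35,0],[0,0,0]],[0.1,[0.6,-0.35,0],[0,0,0]],[0.1,[0.6,-0.35,0],[0,0,0]],[0.1,[0.6,-0.35,0],[0,0,0]],[0.1,[0.6,-0.35,0],[0,0,0]],[0.1,[0.6,-0.35,0],[0,0,0]]]}}

```text
t: 15.6
tool_pos: [0.5354, 0.167, 0.2577]
tool_rot: [-2.231, -2.208, 0.004]
contact_force: [1.6, 0.1, -2.0]
opening: 0.0272
grip_force: 44.7
```

Call:
{"method": "play_rows", "body": {"series": [[0.1,[0.6,-0.35,0],[0,0,0]],[0.1,[0.6,-0.35,0],[0,0,0]],[0.1,[0.6,-0.35,0],[0,0,0]],[0.1,[0.6,-0.35,0],[0,0,0]],[0.1,[0.5,-0.3,0],[0,0,0]],[0.1,[0.3,-0.2,0],[0,0,0]],[0.1,[0,0,0],[0,0,0]],[0.1,[0,0,0],[0,0,0]]]}}

```text
t: 16.6
tool_pos: [0.4443, 0.3257, 0.2594]
tool_rot: [2.232, 2.21, -0.001]
contact_force: [-0.3, -0.3, -3.1]
opening: 0.0265
grip_force: 44.7
```

```bash
python3 go.py .4438 .3287 .106 -0.5
```

```text
yaw -0.6 tilt [-0.0002 -0.0008] turn -0.01 shift(after turn) [ 0.0621 -0.0102  3.0688] tool [0.4443 0.3257 0.2594] t 16.6 q6 0.51
```

Call:
{"method": "play_rows", "body": {"series": [[0.1,[0.06,-0.01,0.3],[0,0,0]],[0.1,[0,0,0.5],[0,0,0]],[0.1,[0,0,0.5],[0,0,0]],[0.1,[0,0,0.5],[0,0,0]],[0.1,[0,0,0.5],[0,0,0]],[0.1,[0,0,0.3],[0,0,0]],[0.1,[0,0,0.2],[0,0,0]],[0.1,[0,0,0],[0,0,0]]]}}

```text
t: 17.6
tool_pos: [0.4435, 0.3291, 0.1192]
tool_rot: [-2.231, -2.211, 0.002]
contact_force: [-0.1, 0.2, -2.0]
opening: 0.0272
grip_force: 44.6
```

Call:
{"method": "play_rows", "body": {"series": [[0.1,[0,0,0.08],[0,0,0]],[0.1,[0,0,0.06],[0,0,0]],[0.1,[0,0,0.04],[0,0,0]],[0.1,[0,0,0],[0,0,0]]]}}

```text
t: 18.1
tool_pos: [0.4437, 0.3293, 0.1107]
tool_rot: [-2.231, -2.212, 0.0]
contact_force: [0.4, 0.1, -1.5]
opening: 0.0268
grip_force: 44.6
```

Call:
{"method": "play_rows", "body": {"series": [[0.1,[0,0,0.04],[0,0,0]],[0.1,[0,0,0.03],[0,0,0]],[0.1,[0,0,0.03],[0,0,0]],[0.1,[0,0,0],[0,0,0]]]}}

```text
t: 18.6
tool_pos: [0.4436, 0.3293, 0.1056]
tool_rot: [-2.231, -2.212, 0.001]
contact_force: [0.2, 0.9, -1.8]
opening: 0.0266
grip_force: 44.6
```

Call:
{"method": "play_rows", "body": {"series": [[0.1,[0,0,0.02],[0,0,0]],[0.1,[0,0,0.02],[0,0,0]],[0.1,[0,0,0],[0,0,0]]]}}

```text
t: 18.98
tool_pos: [0.4442, 0.3296, 0.105]
tool_rot: [2.231, 2.212, 0.002]
contact_force: [-0.3, -1.1, 6.2]
opening: 0.0268
grip_force: 45.2
```

Call:
{"method": "play_rows", "body": {"series": [[0.4,[0,0,0],[0,0,0]],[0.6,[0,0,0],[0,0,0]],[0.6,[0,0,0],[0,0,0]],[0.6,[0,0,-0.3],[0,0,0]],[0.6,[0,0,-0.7],[0,0,0]],[0.6,[0,0,-1],[0,0,0]],[0.6,[0,0,-1],[0,0,0]],[0.6,[0,0,0],[0,0,0]]]}}

```text
t: 19.98
tool_pos: [0.4463, 0.3308, 0.2614]
tool_rot: [2.229, 2.209, 0.018]
contact_force: [0.7, 0.1, 0.3]
opening: 0.0512
grip_force: 0.0
```

Run:
```python
from h import *
from go import plan
d=imaging.get_image("top");s=imaging.get_image("side")
plan(.6735,.192,.2,-7)
a=cv2.resize(s["color"][200:410,180:360],None,fx=2.8,fy=2.8,interpolation=cv2.INTER_CUBIC)[:588]
b=cv2.resize(d["color"][150:300,120:300],None,fx=1.6,fy=1.6,interpolation=cv2.INTER_CUBIC)
o=np.zeros((588,800,3),np.uint8);o[:,:504]=a;o[:240,504:792]=b
cv2.imwrite("pics/bot.png",o)
```

```text
yaw -0.5 tilt [0.0021 0.0012] turn 0.81 shift(after turn) [-2.1719  4.8874  1.1121] tool [0.4441 0.3295 0.2553] t 20.07 q6 0.51
```

View pics/bot.png

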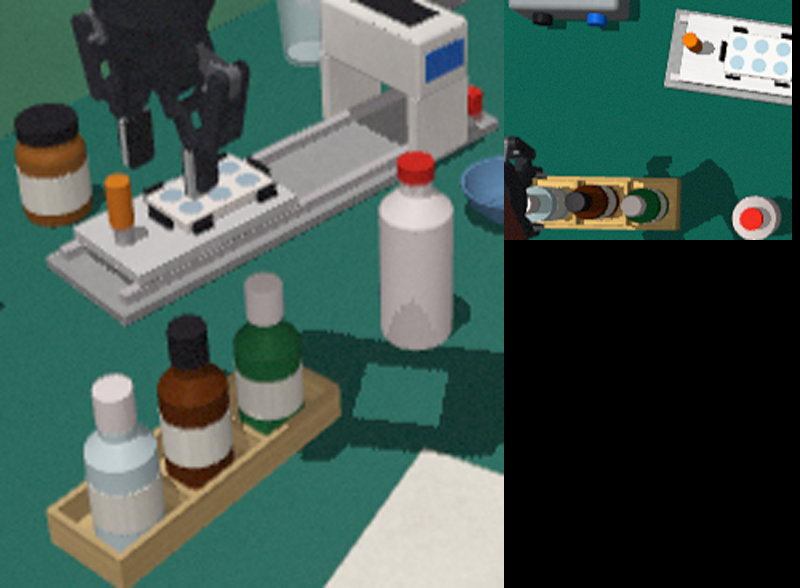

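Call:
{"method": "play_rows", "body": {"series": [[0.6,[0,0,0],[0,0,0.81]],[0.6,[-0.35,0.8,0],[0,0,0]],[0.6,[-0.35,0.8,0.1],[0,0,0]],[0.6,[-0.35,0.8,0.2],[0,0,0]],[0.6,[-0.35,0.8,0.2],[0,0,0]],[0.6,[-0.35,0.8,0.3],[0,0,0]],[0.6,[-0.4,0.85,0.3],[0,0,0]],[0.6,[0,0,0],[0,0,0]]]}}

```text
t: 21.08
tool_pos: [0.6711, 0.1906, 0.1936]
tool_rot: [-2.353, -2.076, 0.011]
contact_force: [0.1, -0.1, -0.6]
opening: 0.0512
grip_force: 0.0
```

Run:
```python
from h import *
from go import plan
plan(.673,.192,.06,-7)
d=imaging.get_image("top");s=imaging.get_image("side")
for n,i in (("top",d),("side",s)):
  hs=cv2.cvtColor(i["color"],cv2.COLOR_BGR2HSV)
  for st,c,l in blobs((hs[...,0]>95)&(hs[...,0]<115)&(hs[...,1]>30)&(hs[...,1]<130)&(hs[...,2]>120),12):
    p=ray(i,c,.047)
    if abs(p[0]-.66)<.05 and abs(p[1]-.1)<.07: print(n,st[4],p)
```

```text
yaw -7.2 tilt [-0.0074 -0.0017] turn -0.02 shift(after turn) [0.0396 0.0538 2.6708] tool [0.6711 0.1906 0.1936] t 21.07 q6 0.3
top 61 [0.6792 0.1278 0.047 ]
top 58 [0.6751 0.0962 0.047 ]
top 59 [0.6712 0.0644 0.047 ]
top 58 [0.6508 0.1314 0.047 ]
top 58 [0.6469 0.0995 0.047 ]
top 55 [0.6436 0.068  0.047 ]
side 13 [0.6428 0.0645 0.047 ]
```

Call:
{"method": "play_rows", "body": {"series": [[0.6,[0.03,0.02,0.4],[0,0,0]],[0.6,[0,0.01,0.6],[0,0,0]],[0.6,[0,0,0.6],[0,0,0]],[0.6,[0,0,0.5],[0,0,0]],[0.6,[0,0,0.4],[0,0,0]],[0.6,[0,0,0.15],[0,0,0]],[0.6,[0,0,0],[0,0,0]]], "force": 30}}

```text
t: 22.05
tool_pos: [0.6727, 0.1947, 0.066]
tool_rot: [-2.352, -2.082, 0.001]
contact_force: [0.2, 0.6, 0.5]
opening: 0.0511
grip_force: 0.0
```

Call:
{"method": "play_rows", "body": {"series": [[0.45,[0,0,0],[0,0,0]],[0.35,[0,0,0],[0,0,0]],[0.28,[0,0,0],[0,0,0]],[0.2,[0,0,0],[0,0,0]],[0.05,[0,0,0],[0,0,0]],[0.05,[0,0,0],[0,0,0]],[0.05,[0,0,0],[0,0,0]]]}}

```text
t: 22.92
tool_pos: [0.6735, 0.1945, 0.0671]
tool_rot: [2.352, 2.082, 0.001]
contact_force: [-0.4, 0.1, 6.0]
opening: 0.021
grip_force: 29.5
```

```bash
python3 go.py .673 .192 .06 -7
```

```text
yaw -7.0 tilt [0.001  0.0001] turn 0.0 shift(after turn) [-0.0508 -0.0034  0.1416] tool [0.6735 0.1945 0.0671] t 22.93 q6 0.3
```

Call:
{"method": "play_rows", "body": {"series": [[0.05,[-0.06,0,0],[0,0,0]],[0.05,[-0.15,0,0],[0,0,0]],[0.05,[-0.22,0,0],[0,0,0]],[0.05,[-0.25,0,0],[0,0,0]],[0.05,[-0.25,0,0],[0,0,0]],[0.05,[-0.25,0,0],[0,0,0]],[0.05,[-0.25,0,0],[0,0,0]],[0.05,[-0.25,0,0],[0,0,0]]]}}

```text
t: 23.92
tool_pos: [0.6627, 0.1113, 0.0671]
tool_rot: [-2.352, -2.082, -0.001]
contact_force: [-2.4, 2.2, 6.6]
opening: 0.0212
grip_force: 29.9
```

Call:
{"method": "play_rows", "body": {"series": [[0.05,[-0.25,0,0],[0,0,0]],[0.05,[-0.25,0,0],[0,0,0]],[0.05,[-0.25,0,0],[0,0,0]],[0.05,[-0.25,0,0],[0,0,0]],[0.05,[-0.25,0,0],[0,0,0]],[0.05,[-0.25,0,0],[0,0,0]],[0.05,[-0.25,0,0],[0,0,0]],[0.05,[-0.25,0,0],[0,0,0]]]}}

```text
t: 24.92
tool_pos: [0.6497, 0.0121, 0.067]
tool_rot: [-2.351, -2.081, 0.001]
contact_force: [-6.1, 2.7, 9.4]
opening: 0.0213
grip_force: 30.3
```

Call:
{"method": "play_rows", "body": {"series": [[0.05,[-0.22,-0.01,0],[0,0,0]],[0.05,[-0.2,0,0],[0,0,0]],[0.05,[-0.15,0,0],[0,0,0]],[0.05,[-0.12,0,0],[0,0,0]],[0.05,[-0.1,0,0],[0,0,0]],[0.05,[-0.06,0,0],[0,0,0]],[0.05,[0,0,0],[0,0,0]]]}}

```text
t: 25.8
tool_pos: [0.6442, -0.0306, 0.067]
tool_rot: [-2.352, -2.081, 0.003]
contact_force: [-5.2, 0.9, 8.8]
opening: 0.021
grip_force: 30.2
```

Call:
{"method": "play_rows", "body": {"series": [[0.05,[-0.06,0,0],[0,0,0]],[0.05,[-0.06,0,0],[0,0,0]],[0.05,[-0.04,0,0],[0,0,0]],[0.05,[0,0,0],[0,0,0]]]}}

```text
t: 26.3
tool_pos: [0.6439, -0.0329, 0.0671]
tool_rot: [-2.346, -2.077, -0.01]
contact_force: [-3.1, 18.1, 9.6]
opening: 0.0213
grip_force: 30.2
```

Call:
{"method": "play_rows", "body": {"series": [[0.3,[0,0,0],[0,0,0]],[0.6,[0,0,0],[0,0,0]],[0.6,[0,0,0],[0,0,0]],[0.6,[0,0,-0.3],[0,0,0]],[0.6,[0,0,-0.8],[0,0,0]],[0.6,[0,0,-1],[0,0,0]],[0.6,[0.5,0,-1],[0,0,0]],[0.6,[0.6,-0.6,-0.5],[0,0,0]]]}}

```text
t: 27.3
tool_pos: [0.6231, 0.0196, 0.252]
tool_rot: [2.35, 2.076, 0.008]
contact_force: [0.6, 0.2, -0.4]
opening: 0.0512
grip_force: 0.0
```

Call:
{"method": "play_rows", "body": {"series": [[0.6,[0.3,-0.9,0],[0,0,0]],[0.6,[0.3,-0.9,0],[0,0,0]],[0.6,[0.2,-0.8,0],[0,0,0]],[0.6,[0,0,0],[0,0,0]],[0.6,[0,0,0],[0,0,0]]]}}

```text
t: 27.92
tool_pos: [0.4974, 0.0752, 0.2475]
tool_rot: [2.352, 2.081, 0.002]
contact_force: [-0.4, 0.4, -0.2]
opening: 0.0514
grip_force: 0.0
```

Run:
```python
from h import *
d=imaging.get_image("top");s=imaging.get_image("side")
a=cv2.resize(s["color"][180:320,190:370],None,fx=3,fy=3,interpolation=cv2.INTER_CUBIC)
b=cv2.resize(d["color"][140:240,210:420],None,fx=1.2,fy=1.2,interpolation=cv2.INTER_CUBIC)
o=np.zeros((420,800,3),np.uint8);o[:,:540]=a;o[:120,540:792]=b
cv2.imwrite("pics/home.png",o)
hs=cv2.cvtColor(s["color"],cv2.COLOR_BGR2HSV)
for st,c,l in blobs((hs[...,0]<18)&(hs[...,1]>180)&(hs[...,2]>110)):
    k=ray(s,[st[0]+st[2]/2-.5,st[1]+st[3]/2-.5],.0765)[:2]
    if abs(k[0]-.64)<.05: print(st,"knob",k,"expected",np.array([.663,.0977])*0+np.array([.6449,-.0214])-.015*np.array([.122,.9925]))
```

```text
[290 230   8  17 117] knob [ 0.6464 -0.0355] expected [ 0.6431 -0.0363]
```

View pics/home.png

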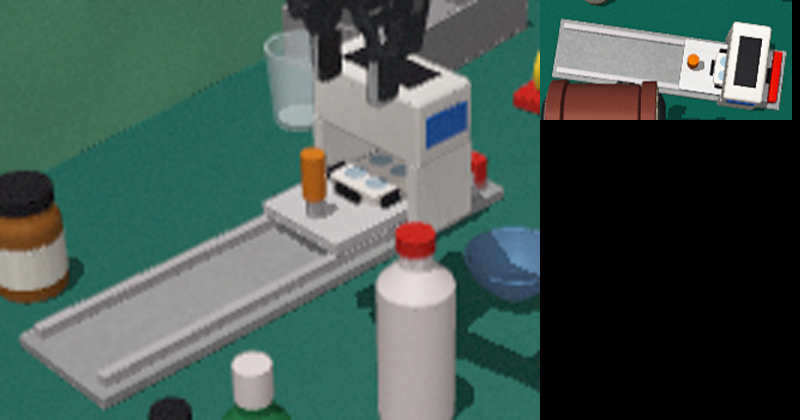

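```bash
python3 -c "
from station import ctrl
print(ctrl.finish_job())"
```

```text
the job is handed in; nothing more can be done
None
```

The job is handed in: the brown bottle stands on the cork pad, the spot plate lies in the nest, and the stage was pushed until it met about 18 N at the stop, then released; no verdict came back.

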